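# Clip the sprung snap hook onto the stand's safety eye

### The job

Lift the red-gripped snap hook out of its blue block and press it down over the front bar of the steel eye on the stand until the bar has passed the sprung gate and the gate has snapped shut behind it, feeling for the bar and never pressing or pulling on it with more than 25 N. Then tug the hook gently upwards so that the shut gate pulls on the bar, to prove that it has caught, lower it until it rests on the bar, not letting it drop, and let go so that it hangs on the eye by itself. Leave everything else on the bench where it is.

Things in the scene. Friction and masses are not known exactly. Their poses are not given: they have to be found in the camera images.
- hook: Snap hook, loose, about 200 g: steel fork open at the bottom, 42 mm wide (x), 14 thick (y), 148 tall with its red grip; starts upright in the blue block. Origin: midway between the legs, level with the long leg's foot; z up to the grip, x from long leg to nose leg. Long leg x -21 to -11, z 0 to 104; nose leg x 11 to 21, z 35 to 104 mm; crown closes the gap above, its underside at z 92.
- hook_grip (a point): Middle of the red grip, hook frame (0, 0, 127 mm). The grip is 24 mm (x) by 14 mm (y), from z 104 to 148; take it across its 14 mm thickness.
- hook_seat (a point): Hook frame (0, 0, 88 mm): where the bar's axis lies when the bar is home under the crown. Rising through the hook, the axis of the 8 mm bar meets the shut gate at z 48.5, passes the gate's tip by z 79 at the latest (the gate then snaps shut below it) and meets the crown at z 88. When the hook is raised again, the bar meets the top of the shut gate at z 61.5.
- gate (a joint): Brass gate, a 5 mm rod across the gap between the legs, hinged on the long leg at hook frame x -9, z 55 and reaching to x 10.5. 0 rad = shut (level); grows as it swings up into the hook, to 1.5; it cannot swing down. Sprung shut: about 8 N up at its middle starts it and up to about 14 N carries it on; the bar passes at about 1 to 1.4 rad.
- gate_tip (a point): Where the tip of the shut gate meets the nose leg: hook frame (10, 0, 55 mm); fixed in the hook, it does not swing with the gate.
- stand: Fixed stand: white base plate 130 x 110 x 18 mm, steel column 26 mm across at x 45, 183 mm tall, and on it a clamped grey collar (48 mm across) with a rigid level steel eye pointing to the stand's -x. Origin: centre of the base's underside, z up. The collar's height varies: the axis of the eye's front bar is 115 to 160 mm above the bench, not reported, to be felt for or seen.
- eye_plumb (a point): On top of the base plate, straight below the middle of the eye's front bar: stand frame (-15, 0, 18 mm), axes as the stand's. The eye is a loop of 8 mm round steel; its front bar runs along y with 44 mm clear between the side bars, about 33 mm clear behind it. One leg of the hook goes through the eye, the other in front, either way round, hook y along the bar.
- block: Blue block, 80 x 50 x 45 mm, fixed; origin at the centre of its underside. Its 13 x 17 mm hole, 35 mm deep, holds the long leg of the hook; the nose leg stands on its top face, so the hook's origin is 10 mm above the bench. Lift the hook 40 mm to be clear.
- driver: Orange-handled screwdriver, 180 mm long, lying along its x; origin under its middle; loose bystander, leave it where it is.
- bezel: Flat black ring, 68 mm across, 8 mm high; loose bystander, leave it where it is.
- focus_knob: Black round knob, 48 mm across, 32 mm high; loose bystander, leave it where it is.
- tape: Yellow and black tape measure case, 76 x 38 x 55 mm; loose bystander, leave it where it is.
- jar: Small clear jar with a white cap, 56 mm across, 55 mm high; loose bystander, leave it where it is.
- objective: Dark steel lens barrel, 52 mm across, 60 mm high, standing; loose bystander, leave it where it is.
- flask: White bottle, 80 mm across, 170 mm high; loose bystander, leave it where it is.
Things that resemble listed ones, but are neither listed nor needed, are in the scene too. Of the things like the hook, leave any that is orange; of the rest the smaller one is meant.

How it is judged:
By the outcome, as a careful person would: the job done as asked, in the order asked, and still so for the second after the job is handed in, with the robot touching nothing.
It also fails if it takes over 69 s, if anything falls off the work surface, if the arm or the gripper's body presses on something with over 40 N, if the wrist force passes 120 N, or if a joint passes its speed limit or range.

### The arm

A 6-joint arm with a two-finger parallel gripper is mounted at the origin on the work surface. World frame = base frame: x ahead of the robot, y to its left, z up, the work surface at z = 0. Lengths are in m, angles in degrees, forces in N, time in s.
With the tool pointing down it reaches from about 0.4 to 0.825 m from the base axis. Payload 7 kg.
Tool frame: the origin (TCP) lies on the centre line of the jaws, within the pads' length; the fingertips stand 14 mm ahead of it and the grasp point (between the pads) lies 5 mm behind it; z points along the fingers, y is the line along which they close (so a half turn about z gives the same grasp; the last joint's range is limited). The gripper opens to 88 mm and grips with 3 to 60 N. Pads are 19 mm wide; open, the fingers measure 130 mm over their backs; the gripper's body (78 mm by 193 mm) begins 47 mm behind the grasp point.
Start: joints at [-49.784, 20.546, 0.682, 0, -70.136, -16.507], TCP at [0.271, -0.618, 0.241] pointing down, gripper open.
Joint ranges: [-176.03, 176.03], [-82.01, 121.73], [-58.28, 71.71], [-173.87, 95.51], [-174.79, -0.11], [-173.66, 173.66]. Speed limits (degrees/s): [136.94, 136.94, 172.46, 180, 180, 180].

### API

Orientations are given as [roll, pitch, yaw] about the fixed x, y, z axes, in that order (R = Rz(yaw) Ry(pitch) Rx(roll)).
In Python, from plant import r gives the robot as it stands.
- The arm moves only by the tool send_rows, never from a script. Its argument "steps" is a list of rows, each an object with "dp": the shift along the tool's x, y, z in mm, a list of three; "roll": the turn about the tool's z in rad; "jaw": the opening in per cent of the stroke, from 0 (shut) to 100 (fully open). In form: [{"dp": [tx, ty, tz], "roll": roll, "jaw": jaw}, ...]. A call has 1 to 5 rows; each row is the pose to reach, as a shift and turn from the pose commanded when the call began, along the tool's axes at that moment; what a row does not reach only later rows make up. A row lasts 1/8 s, in which the tool goes at most 62.5 mm and 10.7 degrees, less where a joint would pass 70% of its speed; a pose out of reach is approached as far as the arm can. A call with a gripper value outside its range is refused whole. The fingers move at their own pace and stop on an object; "newtons" is the grip in N (left out, the last holds). Time passes only in rows, so rows that repeat a pose let the fingers close. It gives the time, the measured TCP pose, the force, the opening and the grip force at its end, in the units of the state.
- r.get_state(): the state, without advancing time (a new reading comes with each control period).
- r.capture(name): name is "scene" or "top" or "wrist"; returns a dict with "image" (420x560x3 uint8, blue, green, red), "K" (3x3 intrinsics, pixels), "rvec" (rotation vector, rad) and "tvec" (3), from world to camera coordinates, as OpenCV has them. Camera axes: x right, y down, z forward; pixel columns grow to the right and rows downward; lengths in m; the calibration is good to about 2 mm. The wrist camera is an equidistant fisheye: a pixel r from the principal point sees the ray r / f radians off the axis. A picture is of the moment at which its call begins. There is no depth.
- r.close_job(): hands the job in; it is judged then, once.
The state is a dict: "time_s": time; "joints": joint angles; "qd": joint speeds; "joint_torque": joint torques, N m; "tcp_pos": TCP position; "eef_rot": TCP orientation; "contact_force": force on the tool from outside, world axes, zero at the start; "moment": the same for the moment, N m; "gripper_width": finger opening in m; "gripper_force": force on a finger pad.
Only numpy, scipy, OpenCV 4.12 (cv2) and the standard library are available. Lean on these libraries where they do the work, as an engineer would, in place of code of your own. Each camera call takes 0.05 s, during which the arm holds its last target. There are 200 camera calls.

## Working session

There is one attempt and no reset: what is moved stays moved. The work goes in short steps, Python scripts to look and compute and a tool call to move; the robot and the scene stay as the last step left them, time stands still between calls to the robot, and variables do not carry over. Pictures are saved under pics/ and viewed, at most 10 in all, crops included, and the job is handed in when it is done.

Besides the shell and the picture viewer there is one more tool, called as name([rows], argument=value, ...), one row to a line, values as JSON. send_rows: Moves the arm, as the interface text tells. Its arguments: {"type":"object","properties":{"steps":{"type":"array","items":{"type":"object","properties":{"dp":{"type":"array","items":{"type":"number"}},"roll":{"type":"number"},"jaw":{"type":"number"}}}},"newtons":{"type":"number"}},"required":["steps"]}

```bash
mkdir -p pics; ls
python3 - <<'E'
from plant import r
import cv2,pickle
for n in ("scene","top"):
    c=r.capture(n); pickle.dump(c,open(n+'.pkl','wb')); cv2.imwrite(f'pics/{n}0.png',c['image'])
    print(n,c['K'],c['rvec'],c['tvec'])
s=r.get_state();print(s)
E
```

```text
pics
scene [[462.00555609   0.         266.37817734]
 [  0.         462.00555609 210.40643532]
 [  0.           0.           1.        ]] [ 2.23911352  0.79568179 -0.34197712] [-0.37944515 -0.19725     1.41095988]
top [[546.27508265   0.         271.0603712 ]
 [  0.         546.27508265 211.82033811]
 [  0.           0.           1.        ]] [ 2.14272457 -2.10582138  0.19917199] [-0.10845093  0.54711403  1.42726026]
{'time_s': 0.1, 'joints': array([-4.97839186e+01,  2.05880367e+01,  6.39868229e-01, -1.87579291e-02,
       -7.01347853e+01, -1.65079057e+01]), 'qd': array([ 0.00819763, -0.06417047,  0.09946917,  0.08571755, -0.0127549 ,
       -0.04918184]), 'joint_torque': array([-1.74162797e-03, -5.84163845e+01,  2.93750507e+01,  7.01556623e+00,
        1.01876157e-02, -4.67222139e-05]), 'tcp_pos': array([ 0.27123632, -0.61766338,  0.23971159]), 'eef_rot': array([ 1.79915454e+02, -6.66571676e-03, -1.56298206e+02]), 'contact_force': array([ 0.07568143, -1.05403526, -0.73689862]), 'moment': array([ 0.00485966, -0.01545803,  0.04293693]), 'gripper_force': 0.0, 'gripper_width': 0.08763480216598374}
```

View pics/scene0.png

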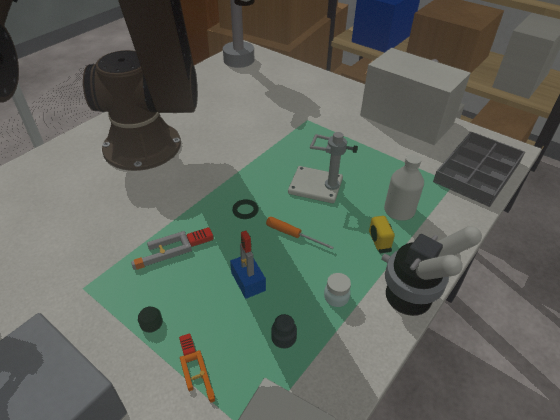

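View pics/top0.png

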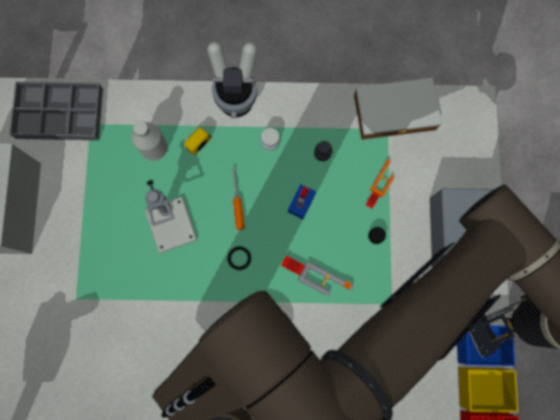

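Candidates for the hook, in the scene picture: the upright one in the blue block (247,255), a larger grey one with a red grip lying at (175,247), and an orange one at (197,365). I choose the upright one in the block. The stand is at (318,180) and its eye at (322,143). Next is a close crop of hook and stand in both views.

Run:
```python
import cv2,pickle,numpy as np
s=pickle.load(open('scene.pkl','rb'))['image'];t=pickle.load(open('top.pkl','rb'))['image']
f=lambda im,x,y,w,h,k:cv2.resize(im[y:y+h,x:x+w],None,fx=k,fy=k,interpolation=cv2.INTER_CUBIC)
A=f(s,215,225,80,75,5);B=f(s,280,125,80,75,5);C=f(t,265,165,80,75,5)[:300*5//5*1+75];D=f(t,130,175,80,75,5)
C=f(t,265,165,80,75,5)
o=np.vstack([np.hstack([A,B]),np.hstack([C,D])]);o=cv2.resize(o,(800,750));print(o.shape)
cv2.imwrite('pics/c1.png',cv2.resize(o,(640,600),interpolation=cv2.INTER_AREA))
```

```text
(750, 800, 3)
```

View pics/c1.png

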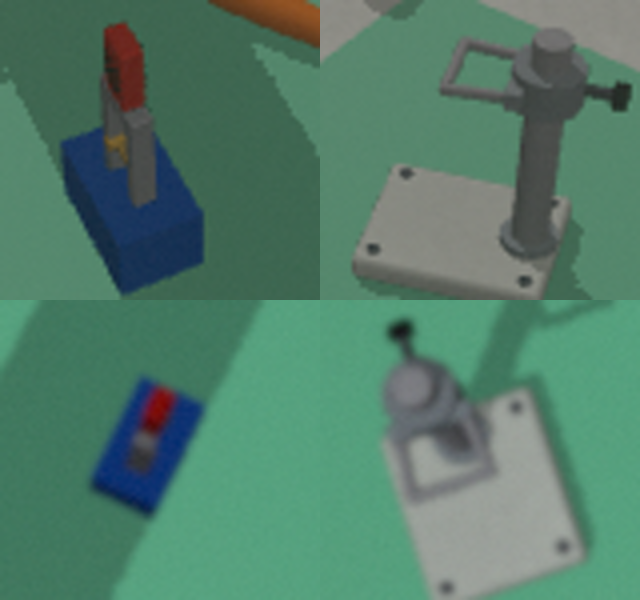

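```bash
cat > h.py <<'E'
import cv2,pickle,numpy as np
from scipy.optimize import least_squares
cams={n:pickle.load(open(n+'.pkl','rb')) for n in('scene','top')}
def pr(n,P):
    c=cams[n];return cv2.projectPoints(np.array(P,float),c['rvec'],c['tvec'],c['K'],None)[0][:,0]
off={'A':('scene',215,225,0,0),'B':('scene',280,125,320,0),'C':('top',265,165,0,300),'D':('top',130,175,320,300)}
def px(k,u,v):
    n,x,y,a,b=off[k];return n,np.array([x+(u-a)/4-.4,y+(v-b)/4-.4])
def T(p,L):
    x,y,a=p[:3];c,s=np.cos(a),np.sin(a);return [[x+c*l[0]-s*l[1],y+s*l[0]+c*l[1],l[2]] for l in L]
E
cat > fit.py <<'E'
from h import *
def solve(obs,inits,nz):
    best=None
    for i in inits:
        def f(p):
            o=[]
            for k,u,v,l in obs:
                n,m=px(k,u,v);l=[l[0],l[1],p[3] if l[2] is None else l[2]]
                o+=list(pr(n,T(p,[l]))[0]-m)
            return np.array(o)
        q=least_squares(f,i,loss='soft_l1',x_scale=[.1,.1,.3,.05][:nz])
        if best is None or q.cost<best[0].cost:best=(q,f(q.x))
    q,res=best;print(np.round(q.x,4),'yaw',np.degrees(q.x[2]),'cost',q.cost);print(np.round(res.reshape(-1,2),1).tolist())
    return q.x
m=1e-3
ang=[.3,1.2,2.1,3.0,-.6,-1.5,-2.4]
st=[('B',393,163,(-65*m,None,0))]
# stand: corners of base top; image correspondences for top view: column side is upper-left
c=18*m;X=65*m;Y=55*m
def stand(sg):
    return [('D',383,438,(X,-sg*Y,c)),('D',530,388,(X,sg*Y,c)),('D',588,555,(-X,sg*Y,c)),
     ('D',412,388,(45*m,0,183*m)),('B',553,38,(45*m,0,183*m)),
     ('D',414,497,(-15*m,-sg*26*m,None)),('D',493,471,(-15*m,sg*26*m,None)),
     ('B',463,43,(-15*m,-sg*26*m*SB,None)),('B',446,90,(-15*m,sg*26*m*SB,None)),
     ('B',393,163,(-X,-sg*Y*SB,c)),('B',353,262,(-X,sg*Y*SB,c)),('B',541,292,(X,sg*Y*SB,c))]
for sg in(1,-1):
  for SB in(1,-1):
    print('stand',sg,SB);solve(stand(sg),[[.6,.15,a,.14] for a in ang],4)
E
python3 fit.py
python3 - <<'E'
from h import *
# hook guesses: back-project several pixels to known heights
def bp(k,u,v,z):
    n,mm=px(k,u,v);c=cams[n];R=cv2.Rodrigues(c['rvec'])[0];C=-R.T@c['tvec'].ravel()
    d=R.T@np.linalg.inv(c['K'])@[mm[0],mm[1],1];return np.round((C+d*(z-C[2])/d[2])[:2],4)
print('grip top scene corners',[bp('A',u,v,.158) for u,v in((105,30),(124,23),(142,49),(122,57))])
print('near foot scene',[bp('A',u,v,.045) for u,v in((133,198),(156,203))])
print('block top scene',[bp('A',u,v,.045) for u,v in((62,143),(125,233),(203,210))])
print('block top TOP',[bp('C',u,v,.045) for u,v in((145,378),(204,407),(153,516),(92,485))])
# red blobs
t=cams['top']['image'][165:240,265:345].astype(int);b,g,r=t[...,0],t[...,1],t[...,2]
M=(r>90)&(r>2*g)&(r>2*b);ys,xs=np.nonzero(M);print(M.sum(),xs.min()+265,xs.max()+265,ys.min()+165,ys.max()+165)
p=cv2.minAreaRect(np.c_[xs+265,ys+165].astype(np.float32));print(p)
n=len(xs)
c=cams['top'];R=cv2.Rodrigues(c['rvec'])[0];C=-R.T@c['tvec'].ravel();print('cam',C)
for (u,v),z in(((xs.mean()+265,ys.mean()+165),.158),((xs.mean()+265,ys.mean()+165),.140)):
    d=R.T@np.linalg.inv(c['K'])@[u,v,1];print((C+d*(z-C[2])/d[2])[:2])
E
```

```text
stand 1 1
[0.5413 0.1526 1.1638 0.1517] yaw 66.67940888479674 cost 274.4179985278366
[[22.4, -21.1], [-32.1, 26.9], [-4.1, 4.5], [0.3, -0.7], [-0.3, 0.2], [28.2, -24.9], [-0.6, -0.0], [6.1, 21.9], [-0.8, -1.2], [9.1, 45.3], [-1.9, -4.7], [-8.2, -26.6]]
stand 1 -1
[0.5187 0.1772 0.3871 0.1502] yaw 22.177783719847966 cost 197.5789866368817
[[36.3, -14.5], [-38.0, 12.0], [-37.1, 13.8], [0.2, -1.2], [0.2, 0.3], [19.9, -7.6], [-19.4, 6.3], [0.2, 0.0], [-0.2, 0.0], [-0.4, -0.2], [-0.6, -0.0], [0.3, 2.1]]
stand -1 1
[0.5173 0.1781 0.3785 0.1491] yaw 21.68828121236675 cost 4.115567785369825
[[-1.4, -0.3], [-0.6, -1.5], [0.4, 0.1], [-0.0, -0.7], [-0.1, 0.0], [0.0, 0.3], [-0.1, -0.4], [0.0, 0.0], [-0.5, -0.0], [-0.4, -0.6], [-1.0, -0.6], [-0.2, 1.8]]
stand -1 -1
[0.5159 0.1763 0.3906 0.1575] yaw 22.382572020764357 cost 126.28321015240726
[[-1.0, 0.6], [-0.3, -1.1], [1.2, 0.3], [0.4, -0.1], [-1.0, 0.0], [0.1, 0.4], [0.0, -0.6], [-5.3, 9.2], [3.5, -14.3], [-11.6, 24.6], [8.5, -25.1], [6.9, -24.3]]
grip top scene corners [array([ 0.5748, -0.1832]), array([ 0.5791, -0.1735]), array([ 0.5979, -0.1812]), array([ 0.5936, -0.1916])]
near foot scene [array([ 0.5957, -0.1917]), array([ 0.6076, -0.1865])]
block top scene [array([ 0.5397, -0.1877]), array([ 0.6077, -0.2121]), array([ 0.6304, -0.1741])]
block top TOP [array([ 0.6289, -0.1793]), array([ 0.6092, -0.2199]), array([ 0.5329, -0.1854]), array([ 0.5536, -0.1438])]
36 302 307 187 195
((304.4000549316406, 191.2000274658203), (4.472135543823242, 8.049844741821289), 26.56505012512207)
cam [ 0.27554061 -0.09984471  1.50408631]
[ 0.58351279 -0.18225393]
[ 0.58763103 -0.18335591]
```

The crop confirms it: the red-gripped hook stands in the blue block (grip top at about (246,233) in the scene) and the eye's front bar lies in front of the stand. The hook grip is near (0.585,-0.182) with yaw about -24°. The bar's middle is near (0.503,0.173,0.149) with stand yaw 21.7°. Next I move over the hook.

send_rows([
  {"dp": [-93,54,0],"roll": 0.18,"jaw": 100},
  {"dp": [-139,81,0],"roll": 0.36,"jaw": 100},
  {"dp": [-185,109,0],"roll": 0.54,"jaw": 100},
  {"dp": [-232,136,0],"roll": 0.72,"jaw": 100},
  {"dp": [-278,163,0],"roll": 0.833,"jaw": 100},
], newtons=50)

```text
time_s: 0.72
tcp_pos: [0.4488, -0.3723, 0.2403]
eef_rot: [180.0, -0.0, 155.7]
contact_force: [1.0, -0.6, 1.0]
gripper_width: 0.0875
gripper_force: 0.0
```

```bash
cat > go.py <<'E'
import numpy as np
from scipy.spatial.transform import Rotation as Ro
from plant import r
def delta(p,yaw):
    s=r.get_state();R=Ro.from_euler('xyz',s['eef_rot'],degrees=True).as_matrix()
    d=R.T@(np.array(p)-s['tcp_pos'])*1000
    Rt=Ro.from_euler('xyz',[180,0,yaw],degrees=True).as_matrix()
    v=Ro.from_matrix(R.T@Rt).as_rotvec()
    print('t',s['time_s'],'tcp',s['tcp_pos'].round(4),'rot',s['eef_rot'].round(2),'F',s['contact_force'].round(1),'w',s['gripper_width'],'dp',d.round(1),'rotvec',v.round(4))
E
python3 -c "
from go import *
delta([.586,-.182,.24],156)"
```

```text
t 0.725 tcp [ 0.4488 -0.3723  0.2403] rot [ 1.8000e+02 -2.0000e-02  1.5568e+02] F [ 1.  -0.6  1. ] w 0.08748033956707711 dp [-46.6 230.    0.3] rotvec [ 0.     -0.0003 -0.0056]
```

send_rows([
  {"dp": [-12,55,0]},
  {"dp": [-24,115,0]},
  {"dp": [-36,175,0]},
  {"dp": [-47,225,0]},
  {"dp": [-47,230,0]},
])

```text
invalid input
```

Run:
```python
from go import *
import cv2,pickle
delta([.586,-.182,.24],156)
c=r.capture('wrist');pickle.dump(c,open('wrist.pkl','wb'));s=r.capture('scene');t=r.capture('top')
print(c['K'],c['rvec'].ravel(),c['tvec'].ravel())
k=cv2.resize(s['image'][200:320,190:310],(400,400),interpolation=cv2.INTER_CUBIC)
w=cv2.resize(c['image'],(533,400))[:, :400]
cv2.imwrite('pics/w1.png',c['image'])
```

```text
t 0.725 tcp [ 0.4488 -0.3723  0.2403] rot [ 1.8000e+02 -2.0000e-02  1.5568e+02] F [ 1.  -0.6  1. ] w 0.08748033956707711 dp [-46.6 230.    0.3] rotvec [ 0.     -0.0003 -0.0056]
[[325.1922621    0.         278.09409868]
 [  0.         325.1922621  210.78785656]
 [  0.           0.           1.        ]] [-2.43815908 -1.57369153 -0.21950748] [ 0.15450314 -0.57457665  0.23687086]
```

View pics/w1.png

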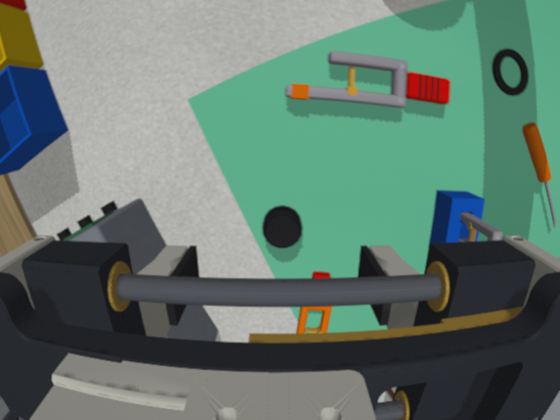

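The wrist view shows the larger lying hook at (380,85), the orange hook at (315,305) and the blue block with our hook at (465,220). The rows were refused because fields were missing, so I resend them in full.

send_rows([
  {"dp": [0,55,0],"roll": 0,"jaw": 100},
  {"dp": [10,115,0],"roll": 0,"jaw": 100},
  {"dp": [20,170,0],"roll": 0,"jaw": 100},
  {"dp": [33,225,0],"roll": 0,"jaw": 100},
  {"dp": [33,230,0],"roll": 0,"jaw": 100},
])

```text
time_s: 1.5
tcp_pos: [0.5118, -0.1485, 0.2405]
eef_rot: [180.0, -0.0, 156.2]
contact_force: [-0.1, -0.4, -0.0]
gripper_width: 0.0877
gripper_force: 0.0
```

Run:
```python
from go import *
import cv2,pickle
delta([.586,-.182,.24],156)
c=r.capture('wrist');pickle.dump(c,open('wrist.pkl','wb'))
R=cv2.Rodrigues(c['rvec'])[0];C=-R.T@c['tvec'].ravel();print(C,R[2],R[1])
P=np.array([.586,-.182,.158]);q=R@P+c['tvec'].ravel();th=np.arctan2(np.hypot(q[0],q[1]),q[2]);f=c['K'][0,0]
print(q, c['K'][0,2]+f*th*q[0]/np.hypot(*q[:2]), c['K'][1,2]+f*th*q[1]/np.hypot(*q[:2]))
cv2.imwrite('pics/w2.png',c['image'])
```

```text
t 1.5 tcp [ 0.5118 -0.1485  0.2405] rot [ 1.7999e+02 -1.0000e-02  1.5620e+02] F [-0.1 -0.4 -0. ] w 0.08773408260519483 dp [-81.4  -0.7   0.5] rotvec [ 0.0002 -0.0001  0.0035]
[ 0.44393419 -0.11887774  0.38461525] [ 0.25002474 -0.1092847  -0.96205222] [ 0.88021275 -0.38829214  0.27286394]
[-0.0006543   0.08772288  0.26043397] 277.30605878998955 316.44177117274216
```

View pics/w2.png

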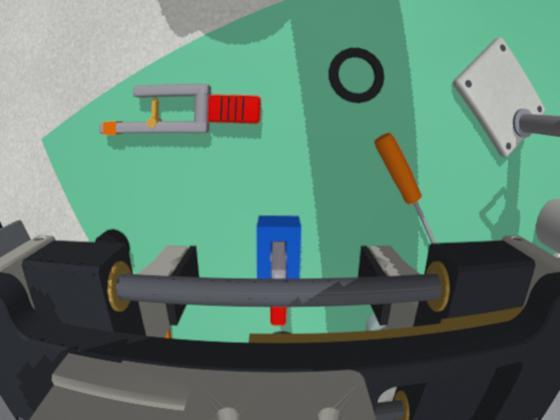

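The wrist view shows the hook and block aligned with the image vertical, grip at (278,310), block edges at 258 and 300. So my yaw and lateral estimates hold. I check the lateral offset numerically.

Run:
```python
from go import *
import cv2,pickle
c=pickle.load(open('wrist.pkl','rb'));im=c['image'].astype(int)
K=c['K'];R=cv2.Rodrigues(c['rvec'])[0];C=-R.T@c['tvec'].ravel()
def bp(u,v,z):
    x,y=u-K[0,2],v-K[1,2];rr=np.hypot(x,y);th=rr/K[0,0];d=R.T@np.array([np.sin(th)*x/rr,np.sin(th)*y/rr,np.cos(th)]);return C+d*(z-C[2])/d[2]
s=r.get_state();Rt=Ro.from_euler('xyz',s['eef_rot'],degrees=True).as_matrix()
def row(v,cond,z):
    a=[u for u in range(230,330) if cond(*im[v,u])]
    if a:
        m=(min(a)+max(a))/2;P=bp(m,v,z);print(v,min(a),max(a),P.round(4),(Rt.T@(P-s['tcp_pos'])*1000).round(1))
red=lambda b,g,r:r>110 and r>2*g and r>2*b
blue=lambda b,g,r:b>90 and b>1.5*r and b>1.3*g
for v in(308,312,316,320,324):row(v,red,.158)
for v in(222,235,250,265):row(v,blue,.045)
```

```text
308 271 285 [ 0.5785 -0.178   0.158 ] [-72.5   0.8  82.5]
312 271 285 [ 0.5821 -0.1797  0.158 ] [-76.5   0.8  82.5]
316 271 285 [ 0.5858 -0.1813  0.158 ] [-80.5   0.8  82.5]
320 271 285 [ 0.5896 -0.183   0.158 ] [-84.6   0.8  82.5]
324 272 284 [ 0.5934 -0.1846  0.158 ] [-88.8   0.8  82.5]
222 258 299 [ 0.5441 -0.1622  0.045 ] [-34.6   1.3 195.5]
235 257 300 [ 0.558  -0.1683  0.045 ] [-49.8   1.4 195.5]
250 257 300 [ 0.5745 -0.1756  0.045 ] [-67.9   1.4 195.5]
265 257 299 [ 0.5915 -0.1837  0.045 ] [-86.7   0.9 195.5]
```

send_rows([
  {"dp": [-50,0.8,0],"roll": 0,"jaw": 100},
  {"dp": [-79,0.8,0],"roll": 0,"jaw": 100},
  {"dp": [-79,0.8,50],"roll": 0,"jaw": 100},
  {"dp": [-79,0.8,95],"roll": 0,"jaw": 80},
  {"dp": [-79,0.8,108],"roll": 0,"jaw": 60},
])

```text
time_s: 2.17
tcp_pos: [0.5818, -0.1837, 0.1294]
eef_rot: [-179.9, -0.3, 155.9]
contact_force: [0.6, 0.4, 0.4]
gripper_width: 0.0731
gripper_force: 0.0
```

send_rows([
  {"dp": [0,0,0],"roll": 0,"jaw": 0},
  {"dp": [0,0,0],"roll": 0,"jaw": 0},
  {"dp": [0,0,0],"roll": 0,"jaw": 0},
  {"dp": [0,0,0],"roll": 0,"jaw": 0},
], newtons=50)

```text
time_s: 2.68
tcp_pos: [0.5846, -0.1818, 0.1337]
eef_rot: [180.0, 0.1, 156.0]
contact_force: [-0.1, 0.0, -0.5]
gripper_width: 0.0332
gripper_force: 0.0
```

send_rows([
  {"dp": [0,0,0],"roll": 0,"jaw": 0},
  {"dp": [0,0,0],"roll": 0,"jaw": 0},
  {"dp": [0,0,0],"roll": 0,"jaw": 0},
  {"dp": [0,0,0],"roll": 0,"jaw": 0},
  {"dp": [0,0,0],"roll": 0,"jaw": 0},
], newtons=50)

```text
time_s: 3.3
tcp_pos: [0.5842, -0.1819, 0.1327]
eef_rot: [180.0, 0.0, 156.0]
contact_force: [-0.2, 0.2, 3.1]
gripper_width: 0.0136
gripper_force: 50.0
```

Run:
```python
from go import *
import cv2,pickle
delta([.586,-.182,.132],156)
s=r.capture('scene');pickle.dump(s,open('scene2.pkl','wb'))
cv2.imwrite('pics/s2.png',cv2.resize(s['image'][170:310,170:330],(640,560),interpolation=cv2.INTER_CUBIC))
```

```text
t 3.3 tcp [ 0.5842 -0.1819  0.1327] rot [1.8000e+02 1.0000e-02 1.5599e+02] F [-0.2  0.2  3.1] w 0.013588223647597772 dp [-1.7  0.6  0.7] rotvec [ 0.      0.0002 -0.0002]
```

View pics/s2.png

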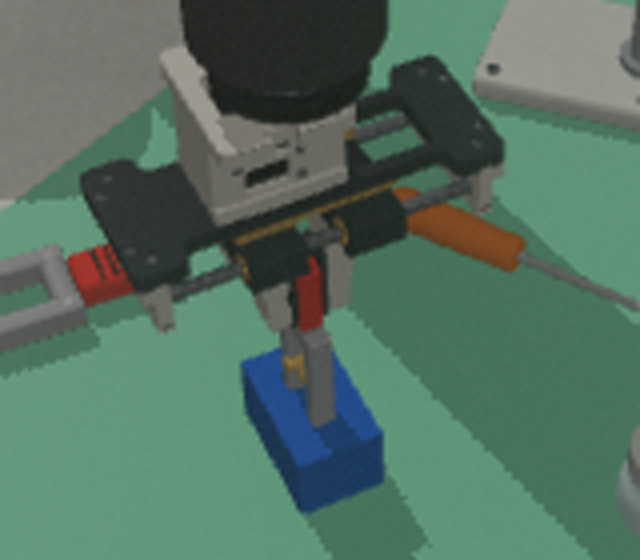

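Gripped at 50 N, width 13.6 mm. The view shows the jaws on the red grip at (310,290) with the hook still upright in the block. Next is the straight lift.

send_rows([
  {"dp": [0,0,-6],"roll": 0,"jaw": 0},
  {"dp": [0,0,-20],"roll": 0,"jaw": 0},
  {"dp": [0,0,-40],"roll": 0,"jaw": 0},
  {"dp": [0,0,-70],"roll": 0,"jaw": 0},
  {"dp": [0,0,-110],"roll": 0,"jaw": 0},
])

```text
time_s: 3.98
tcp_pos: [0.5835, -0.1819, 0.2435]
eef_rot: [-180.0, -0.1, 156.0]
contact_force: [0.7, 0.2, -1.8]
gripper_width: 0.0138
gripper_force: 50.0
```

send_rows([
  {"dp": [0,0,-30],"roll": 0,"jaw": 0},
  {"dp": [0,0,-50],"roll": 0,"jaw": 0},
  {"dp": [0,0,-58],"roll": 0,"jaw": 0},
  {"dp": [0,0,-58],"roll": 0,"jaw": 0},
])

```text
time_s: 4.47
tcp_pos: [0.5841, -0.1819, 0.3009]
eef_rot: [180.0, 0.0, 156.0]
contact_force: [-0.2, -0.2, -3.5]
gripper_width: 0.0138
gripper_force: 50.0
```

Run:
```python
from go import *
delta([.5034,.1726,.30],-158.3)
```

```text
t 4.475 tcp [ 0.5841 -0.1819  0.3009] rot [1.7998e+02 2.0000e-02 1.5598e+02] F [-0.2 -0.2 -3.5] w 0.013829879704797515 dp [218.  290.9   0.9] rotvec [ 2.00e-04  5.00e-04 -7.98e-01]
```

send_rows([
  {"dp": [35,47,-5],"roll": -0.16,"jaw": 0},
  {"dp": [70,94,-10],"roll": -0.32,"jaw": 0},
  {"dp": [105,140,-15],"roll": -0.48,"jaw": 0},
  {"dp": [140,187,-15],"roll": -0.64,"jaw": 0},
  {"dp": [175,233,-15],"roll": -0.798,"jaw": 0},
])

```text
time_s: 5.1
tcp_pos: [0.518, 0.1037, 0.3146]
eef_rot: [180.0, -0.1, -158.0]
contact_force: [0.8, 0.2, -2.3]
gripper_width: 0.014
gripper_force: 50.0
```

Run:
```python
from go import *
delta([.5034,.1726,.315],-158.3)
```

```text
t 5.1 tcp [0.518  0.1037 0.3146] rot [ 1.80e+02 -8.00e-02 -1.58e+02] F [ 0.8  0.2 -2.3] w 0.013975859717344937 dp [-12.3  69.3  -0.4] rotvec [ 0.     -0.0015  0.0052]
```

send_rows([
  {"dp": [-6,35,0],"roll": 0.005,"jaw": 0},
  {"dp": [-12,64,0],"roll": 0.005,"jaw": 0},
  {"dp": [-12.3,69.3,0],"roll": 0.005,"jaw": 0},
  {"dp": [-12.3,69.3,0],"roll": 0.005,"jaw": 0},
])

```text
time_s: 5.6
tcp_pos: [0.5046, 0.171, 0.3148]
eef_rot: [-180.0, -0.1, -158.5]
contact_force: [-0.6, -0.5, -2.0]
gripper_width: 0.0138
gripper_force: 50.0
```

Run:
```python
from go import *
import cv2,pickle
delta([.5034,.1726,.315],-158.3)
ims=[]
for n in('scene','top','wrist'):
    c=r.capture(n);pickle.dump(c,open(n+'3.pkl','wb'));ims.append(c['image'])
f=lambda im,x,y,w,h,k:cv2.resize(im[y:y+h,x:x+w],None,fx=k,fy=k,interpolation=cv2.INTER_CUBIC)
a=f(ims[0],270,70,100,120,5)   #500x600
b=f(ims[1],120,150,100,100,3);d=cv2.resize(ims[2],(300,225))
col=np.zeros((600,300,3),np.uint8);col[:300]=b;col[300:525]=d
cv2.imwrite('pics/s3.png',np.hstack([a,col]))
```

```text
t 5.6 tcp [0.5046 0.171  0.3148] rot [-1.7998e+02 -9.0000e-02 -1.5854e+02] F [-0.6 -0.5 -2. ] w 0.013802721590054294 dp [ 0.5  1.9 -0.2] rotvec [-0.0004 -0.0015 -0.0043]
```

View pics/s3.png

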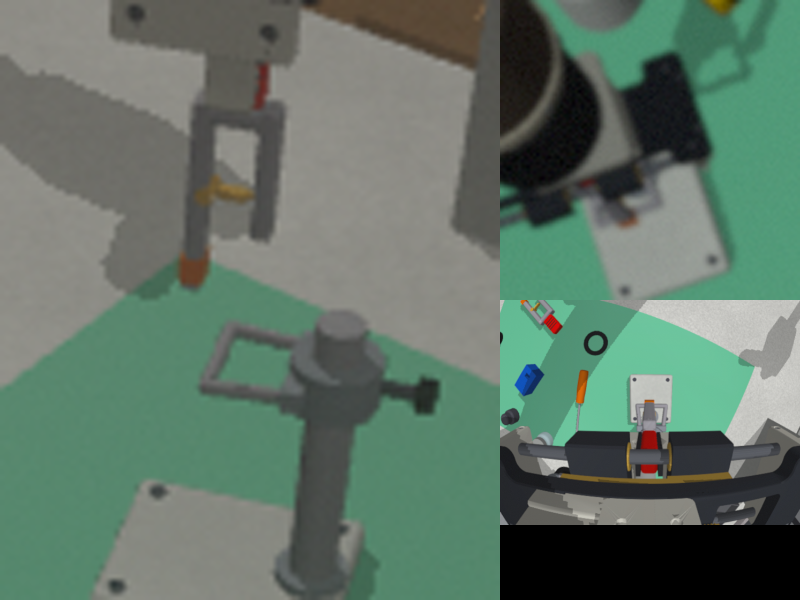

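The scene view shows the hook held upright with its long leg (orange foot at (193,282) in the crop) in front. The nose leg's foot is at (260,236), and the eye is below with its front bar from (231,328) to (206,387). I work out the in-hand offset against the bar.

Run:
```python
from h import *
from go import *
s=r.get_state();t=s['tcp_pos'];yaw=np.radians(s['eef_rot'][2]+180)
def P(u,v): return np.array([270+u/5-.4,70+v/5-.4])
obs=[((-16,0,0),(193,281)),((16,0,35),(261,235)),((-21,-7,104),(194,105)),((21,-7,104),(286,106)),((-10,7,55),(202,192))]
m=1e-3
def pts(p):return [[*(t[:2]+np.array([[np.cos(yaw),-np.sin(yaw)],[np.sin(yaw),np.cos(yaw)]])@np.array([p[0]+l[0]*m,l[1]*m])),t[2]+p[1]+l[2]*m] for l,_ in obs]
f=lambda p:(pr('scene',pts(p))-np.array([P(*o[1]) for o in obs])).ravel()
q=least_squares(f,[0,-.123],loss='soft_l1',x_scale=[.01,.1]);print('hook dx,dz (m)',q.x,f(q.x).round(1))
def g(p):
    w=T([p[0],p[1],np.radians(21.7)],[(0,.026,p[2]),(0,-.026,p[2])]);return (pr('scene',w)-np.array([P(231,328),P(206,387)])).ravel()
for h in(.145,.149,.153):
    qq=least_squares(lambda p:g([p[0],p[1],h]),[.503,.173]);print('bar',h,qq.x,g([*qq.x,h]).round(1))
```

```text
hook dx,dz (m) [ 0.0010894  -0.12307557] [ 0.   0.7  0.2 -0.  -0.5 -0.6 -1.   2.   2.7 -1.9]
bar 0.145 [0.5006691  0.17823916] [-0.1  0.1  0.1 -0.1]
bar 0.149 [0.50363019 0.17359407] [-0.1  0.1  0.1 -0.1]
bar 0.153 [0.50659125 0.16894904] [-0.1  0.   0.1 -0. ]
```

send_rows([
  {"dp": [1.5,1.9,0],"roll": -0.004,"jaw": 0},
  {"dp": [1.5,1.9,12],"roll": -0.004,"jaw": 0},
  {"dp": [1.5,1.9,24],"roll": -0.004,"jaw": 0},
  {"dp": [1.5,1.9,36],"roll": -0.004,"jaw": 0},
  {"dp": [1.5,1.9,40],"roll": -0.004,"jaw": 0},
])

```text
time_s: 6.38
tcp_pos: [0.5024, 0.172, 0.2742]
eef_rot: [-180.0, -0.1, -158.4]
contact_force: [-0.1, -0.6, -1.8]
gripper_width: 0.0134
gripper_force: 50.0
```

send_rows([
  {"dp": [0,0,5],"roll": 0,"jaw": 0},
  {"dp": [0,0,10],"roll": 0,"jaw": 0},
  {"dp": [0,0,15],"roll": 0,"jaw": 0},
  {"dp": [0,0,20],"roll": 0,"jaw": 0},
  {"dp": [0,0,20],"roll": 0,"jaw": 0},
])

```text
time_s: 7.0
tcp_pos: [0.5026, 0.1722, 0.2551]
eef_rot: [-180.0, -0.0, -158.4]
contact_force: [0.2, 0.5, -2.5]
gripper_width: 0.0136
gripper_force: 50.0
```

Run:
```python
from go import *
import cv2
delta([.5025,.1722,.2235],-158.3)
c=r.capture('scene')['image']
cv2.imwrite('pics/s4.png',cv2.resize(c[80:200,290:370],(400,600),interpolation=cv2.INTER_CUBIC))
```

```text
t 7.0 tcp [0.5026 0.1722 0.2551] rot [-1.7999e+02 -4.0000e-02 -1.5836e+02] F [ 0.2  0.5 -2.5] w 0.01359215793249749 dp [ 0.1  0.  31.6] rotvec [-0.0001 -0.0008 -0.001 ]
```

View pics/s4.png

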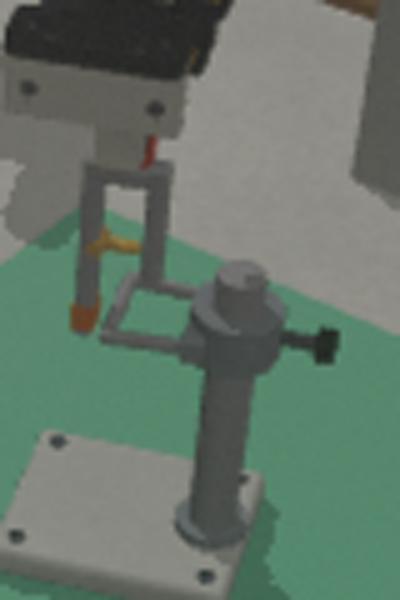

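The scene view shows the long leg (foot at (85,318)) in front of the front bar and the nose leg (150,283) over the eye's opening. There is no contact so far, so I continue slowly.

send_rows([
  {"dp": [0,0,4],"roll": 0,"jaw": 0},
  {"dp": [0,0,8],"roll": 0,"jaw": 0},
  {"dp": [0,0,12],"roll": 0,"jaw": 0},
  {"dp": [0,0,15],"roll": 0,"jaw": 0},
  {"dp": [0,0,15],"roll": 0,"jaw": 0},
])

```text
time_s: 7.68
tcp_pos: [0.5027, 0.1722, 0.2402]
eef_rot: [-180.0, -0.0, -158.4]
contact_force: [-0.5, 0.2, -2.0]
gripper_width: 0.0136
gripper_force: 50.0
```

send_rows([
  {"dp": [0,0,2],"roll": 0,"jaw": 0},
  {"dp": [0,0,4],"roll": 0,"jaw": 0},
  {"dp": [0,0,6],"roll": 0,"jaw": 0},
  {"dp": [0,0,8],"roll": 0,"jaw": 0},
])

```text
time_s: 8.18
tcp_pos: [0.5028, 0.1723, 0.2324]
eef_rot: [180.0, 0.0, -158.4]
contact_force: [0.2, -0.1, -2.7]
gripper_width: 0.0137
gripper_force: 50.0
```

send_rows([
  {"dp": [0,0,1],"roll": 0,"jaw": 0},
  {"dp": [0,0,2],"roll": 0,"jaw": 0},
  {"dp": [0,0,3],"roll": 0,"jaw": 0},
  {"dp": [0,0,4],"roll": 0,"jaw": 0},
])

```text
time_s: 8.68
tcp_pos: [0.5029, 0.1723, 0.2285]
eef_rot: [180.0, 0.0, -158.4]
contact_force: [-0.5, 0.4, -1.8]
gripper_width: 0.0137
gripper_force: 50.0
```

send_rows([
  {"dp": [0,0,1],"roll": 0,"jaw": 0},
  {"dp": [0,0,2],"roll": 0,"jaw": 0},
  {"dp": [0,0,3],"roll": 0,"jaw": 0},
])

```text
time_s: 9.05
tcp_pos: [0.5028, 0.1723, 0.2255]
eef_rot: [-180.0, -0.0, -158.4]
contact_force: [0.3, 0.5, -2.6]
gripper_width: 0.0137
gripper_force: 50.0
```

send_rows([
  {"dp": [0,0,1],"roll": 0,"jaw": 0},
  {"dp": [0,0,2],"roll": 0,"jaw": 0},
])

```text
time_s: 9.3
tcp_pos: [0.5028, 0.1723, 0.2235]
eef_rot: [180.0, 0.0, -158.4]
contact_force: [0.4, -0.5, -2.5]
gripper_width: 0.0137
gripper_force: 50.0
```

send_rows([
  {"dp": [0,0,1],"roll": 0,"jaw": 0},
  {"dp": [0,0,2],"roll": 0,"jaw": 0},
])

```text
time_s: 9.55
tcp_pos: [0.503, 0.1723, 0.2224]
eef_rot: [-180.0, 0.0, -158.3]
contact_force: [-3.7, -0.9, 7.0]
gripper_width: 0.0136
gripper_force: 50.0
```

The gate touches at TCP z ≈ 0.223, about 9 N. Passing is expected by 0.1925 and the crown at 0.1835.

send_rows([
  {"dp": [0,0,1],"roll": 0,"jaw": 0},
  {"dp": [0,0,2],"roll": 0,"jaw": 0},
  {"dp": [0,0,3],"roll": 0,"jaw": 0},
])

```text
time_s: 9.93
tcp_pos: [0.5029, 0.1723, 0.2199]
eef_rot: [-180.0, 0.1, -158.3]
contact_force: [-4.8, -0.7, 10.5]
gripper_width: 0.0138
gripper_force: 50.0
```

send_rows([
  {"dp": [0,0,1],"roll": 0,"jaw": 0},
  {"dp": [0,0,2],"roll": 0,"jaw": 0},
  {"dp": [0,0,3],"roll": 0,"jaw": 0},
])

```text
time_s: 10.3
tcp_pos: [0.5031, 0.1723, 0.2174]
eef_rot: [-180.0, 0.1, -158.3]
contact_force: [-5.5, -1.5, 12.9]
gripper_width: 0.0138
gripper_force: 50.0
```

send_rows([
  {"dp": [0,0,1],"roll": 0,"jaw": 0},
  {"dp": [0,0,2],"roll": 0,"jaw": 0},
  {"dp": [0,0,3],"roll": 0,"jaw": 0},
])

```text
time_s: 10.68
tcp_pos: [0.5036, 0.1725, 0.2153]
eef_rot: [-180.0, 0.2, -158.3]
contact_force: [-6.9, -0.9, 18.4]
gripper_width: 0.0141
gripper_force: 50.0
```

Force has reached 20 N with a sideways part, so the bar is bearing too near the hinge. I ease up a little and shift the hook 3 mm so that the bar sits nearer the nose.

send_rows([
  {"dp": [0,0,-2],"roll": 0,"jaw": 0},
  {"dp": [1.5,0,-3],"roll": 0,"jaw": 0},
  {"dp": [3,0,-3],"roll": 0,"jaw": 0},
  {"dp": [3,0,-3],"roll": 0,"jaw": 0},
])

```text
time_s: 11.18
tcp_pos: [0.5021, 0.1721, 0.2184]
eef_rot: [-180.0, 0.3, -158.3]
contact_force: [-0.4, -0.4, 10.5]
gripper_width: 0.0136
gripper_force: 50.0
```

send_rows([
  {"dp": [0,0,1],"roll": 0,"jaw": 0},
  {"dp": [0,0,2],"roll": 0,"jaw": 0},
])

```text
time_s: 11.42
tcp_pos: [0.5024, 0.1722, 0.2168]
eef_rot: [-180.0, 0.4, -158.3]
contact_force: [-2.0, 0.4, 16.0]
gripper_width: 0.0139
gripper_force: 50.0
```

Run:
```python
from go import *
delta([.5025,.1722,.1925],-158.3);s=r.get_state();print(s['moment'])
```

```text
t 11.425 tcp [0.5024 0.1722 0.2168] rot [-179.99    0.39 -158.28] F [-2.   0.4 16. ] w 0.013900157861657502 dp [ 0.1 -0.  24.3] rotvec [-0.0002  0.0067  0.0004]
[-0.01554196  0.47952875 -0.00206425]
```

Run:
```python
from go import *
import cv2,pickle
a=r.capture('scene');pickle.dump(a,open('scene5.pkl','wb'));w=r.capture('wrist');pickle.dump(w,open('wrist5.pkl','wb'))
a=cv2.resize(a['image'][90:165,290:350],(480,600),interpolation=cv2.INTER_CUBIC)
w=cv2.resize(w['image'][120:300,220:316],(320,600),interpolation=cv2.INTER_CUBIC)
cv2.imwrite('pics/s5.png',np.hstack([a,w]))
```

```text
(no output)
```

View pics/s5.png

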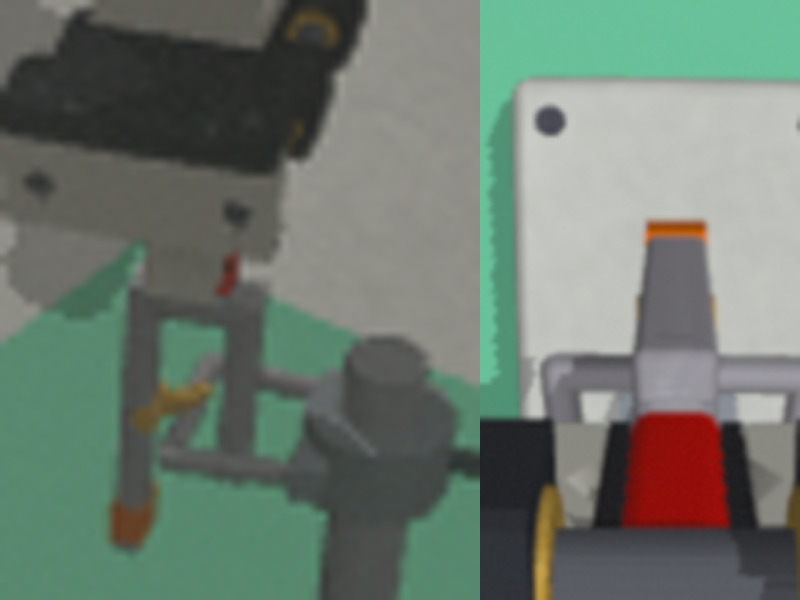

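The view shows the gate (tip at (210,390)) being swung up by the bar, with the long leg in front, the nose leg inside the eye, and the bar centred in the gap. The wrist crop shows the hook centred along the bar. I continue in small steps, biased a little towards the nose.

send_rows([
  {"dp": [1,0,-1],"roll": 0,"jaw": 0},
  {"dp": [2.5,0,-1],"roll": 0,"jaw": 0},
  {"dp": [2.5,0,0],"roll": 0,"jaw": 0},
])

```text
time_s: 11.9
tcp_pos: [0.5002, 0.1715, 0.2165]
eef_rot: [180.0, 0.4, -158.3]
contact_force: [1.3, 0.8, 10.5]
gripper_width: 0.014
gripper_force: 50.0
```

send_rows([
  {"dp": [0,0,1],"roll": 0,"jaw": 0},
  {"dp": [0,0,2],"roll": 0,"jaw": 0},
])

```text
time_s: 12.15
tcp_pos: [0.4998, 0.1712, 0.2142]
eef_rot: [180.0, 0.3, -158.3]
contact_force: [-1.1, 0.3, 10.5]
gripper_width: 0.0139
gripper_force: 50.0
```

Much lower force, so I go on.

send_rows([
  {"dp": [0,0,1],"roll": 0,"jaw": 0},
  {"dp": [0,0,2],"roll": 0,"jaw": 0},
  {"dp": [0,0,3],"roll": 0,"jaw": 0},
])

```text
time_s: 12.52
tcp_pos: [0.4988, 0.1706, 0.2104]
eef_rot: [-180.0, 0.2, -158.3]
contact_force: [-1.8, -1.2, 9.2]
gripper_width: 0.0137
gripper_force: 50.0
```

send_rows([
  {"dp": [0,0,1],"roll": 0,"jaw": 0},
  {"dp": [0,0,2],"roll": 0,"jaw": 0},
  {"dp": [0,0,3],"roll": 0,"jaw": 0},
])

```text
time_s: 12.9
tcp_pos: [0.4979, 0.1701, 0.2067]
eef_rot: [-180.0, 0.1, -158.3]
contact_force: [-3.5, -1.1, 7.0]
gripper_width: 0.0136
gripper_force: 50.0
```

send_rows([
  {"dp": [-1,0,1],"roll": 0,"jaw": 0},
  {"dp": [-1.5,0,2],"roll": 0,"jaw": 0},
  {"dp": [-1.5,0,3],"roll": 0,"jaw": 0},
])

```text
time_s: 13.28
tcp_pos: [0.4976, 0.1698, 0.2024]
eef_rot: [-180.0, -0.2, -158.4]
contact_force: [-6.7, -3.0, 0.9]
gripper_width: 0.0134
gripper_force: 50.0
```

send_rows([
  {"dp": [0,0,1],"roll": 0,"jaw": 0},
  {"dp": [0,0,2],"roll": 0,"jaw": 0},
  {"dp": [0,0,3],"roll": 0,"jaw": 0},
])

```text
time_s: 13.65
tcp_pos: [0.4994, 0.1711, 0.1996]
eef_rot: [180.0, 0.0, -158.3]
contact_force: [0.7, -0.1, -1.8]
gripper_width: 0.0138
gripper_force: 50.0
```

The force dropped to the hook's weight at z ≈ 0.1996, so the gate has snapped past. I go a little lower and centre, then raise towards the gate (contact expected at about 0.210).

send_rows([
  {"dp": [-1,0,2],"roll": 0,"jaw": 0},
  {"dp": [-2,0,4],"roll": 0,"jaw": 0},
  {"dp": [-3,0,5],"roll": 0,"jaw": 0},
  {"dp": [-3,0,5],"roll": 0,"jaw": 0},
])

```text
time_s: 14.15
tcp_pos: [0.502, 0.172, 0.1944]
eef_rot: [-180.0, -0.0, -158.4]
contact_force: [0.2, -0.4, -1.7]
gripper_width: 0.0135
gripper_force: 50.0
```

send_rows([
  {"dp": [0,0,-4],"roll": 0,"jaw": 0},
  {"dp": [0,0,-8],"roll": 0,"jaw": 0},
  {"dp": [0,0,-12],"roll": 0,"jaw": 0},
  {"dp": [0,0,-13],"roll": 0,"jaw": 0},
])

```text
time_s: 14.65
tcp_pos: [0.5021, 0.1721, 0.2081]
eef_rot: [180.0, 0.0, -158.4]
contact_force: [0.1, 0.4, -2.1]
gripper_width: 0.0134
gripper_force: 50.0
```

send_rows([
  {"dp": [0,0,-0.5],"roll": 0,"jaw": 0},
  {"dp": [0,0,-1],"roll": 0,"jaw": 0},
])

```text
time_s: 14.9
tcp_pos: [0.5018, 0.1719, 0.2085]
eef_rot: [-180.0, -0.0, -158.4]
contact_force: [0.3, -0.4, -2.2]
gripper_width: 0.0138
gripper_force: 50.0
```

send_rows([
  {"dp": [0,0,-0.5],"roll": 0,"jaw": 0},
  {"dp": [0,0,-1],"roll": 0,"jaw": 0},
])

```text
time_s: 15.15
tcp_pos: [0.5019, 0.1719, 0.2095]
eef_rot: [-180.0, -0.0, -158.4]
contact_force: [0.8, -0.3, -1.8]
gripper_width: 0.0135
gripper_force: 50.0
```

send_rows([
  {"dp": [0,0,-0.5],"roll": 0,"jaw": 0},
  {"dp": [0,0,-1],"roll": 0,"jaw": 0},
])

```text
time_s: 15.4
tcp_pos: [0.5019, 0.172, 0.2106]
eef_rot: [180.0, -0.0, -158.4]
contact_force: [0.7, 0.2, -3.9]
gripper_width: 0.0141
gripper_force: 50.0
```

Contact is starting at 0.2105, as predicted. One more small step gives a firmer tug.

send_rows([
  {"dp": [0,0,-0.5],"roll": 0,"jaw": 0},
  {"dp": [0,0,-1],"roll": 0,"jaw": 0},
  {"dp": [0,0,-1],"roll": 0,"jaw": 0},
])

```text
time_s: 15.78
tcp_pos: [0.5017, 0.1719, 0.211]
eef_rot: [180.0, -0.0, -158.4]
contact_force: [1.7, 0.7, -9.0]
gripper_width: 0.014
gripper_force: 50.0
```

The tug held at about 7 N. Next I lower to the crown, expected at TCP z ≈ 0.184.

send_rows([
  {"dp": [0,0,5],"roll": 0,"jaw": 0},
  {"dp": [0,0,11],"roll": 0,"jaw": 0},
  {"dp": [0,0,17],"roll": 0,"jaw": 0},
  {"dp": [0,0,22],"roll": 0,"jaw": 0},
  {"dp": [0,0,24],"roll": 0,"jaw": 0},
])

```text
time_s: 16.4
tcp_pos: [0.5018, 0.1718, 0.1871]
eef_rot: [-180.0, -0.0, -158.4]
contact_force: [0.6, 0.4, -1.7]
gripper_width: 0.0138
gripper_force: 50.0
```

send_rows([
  {"dp": [0,0,0.5],"roll": 0,"jaw": 0},
  {"dp": [0,0,1],"roll": 0,"jaw": 0},
])

```text
time_s: 16.65
tcp_pos: [0.502, 0.172, 0.1867]
eef_rot: [-180.0, 0.0, -158.3]
contact_force: [0.1, 1.2, -2.0]
gripper_width: 0.0137
gripper_force: 50.0
```

send_rows([
  {"dp": [0,0,0.5],"roll": 0,"jaw": 0},
  {"dp": [0,0,1],"roll": 0,"jaw": 0},
])

```text
time_s: 16.9
tcp_pos: [0.5019, 0.172, 0.1857]
eef_rot: [180.0, 0.0, -158.4]
contact_force: [0.9, 0.7, -2.5]
gripper_width: 0.0138
gripper_force: 50.0
```

send_rows([
  {"dp": [0,0,0.5],"roll": 0,"jaw": 0},
  {"dp": [0,0,1],"roll": 0,"jaw": 0},
])

```text
time_s: 17.15
tcp_pos: [0.5019, 0.172, 0.1845]
eef_rot: [-180.0, -0.0, -158.4]
contact_force: [0.3, -0.1, -1.7]
gripper_width: 0.0138
gripper_force: 50.0
```

send_rows([
  {"dp": [0,0,0.4],"roll": 0,"jaw": 0},
  {"dp": [0,0,0.8],"roll": 0,"jaw": 0},
])

```text
time_s: 17.4
tcp_pos: [0.5019, 0.1719, 0.1837]
eef_rot: [-180.0, -0.0, -158.4]
contact_force: [-0.4, -0.2, -2.5]
gripper_width: 0.0139
gripper_force: 50.0
```

send_rows([
  {"dp": [0,0,0.4],"roll": 0,"jaw": 0},
  {"dp": [0,0,0.8],"roll": 0,"jaw": 0},
])

```text
time_s: 17.65
tcp_pos: [0.502, 0.172, 0.1835]
eef_rot: [-180.0, 0.0, -158.3]
contact_force: [-3.3, -0.3, 5.8]
gripper_width: 0.0138
gripper_force: 50.0
```

send_rows([
  {"dp": [0,0,0.4],"roll": 0,"jaw": 0},
  {"dp": [0,0,0.4],"roll": 0,"jaw": 0},
])

```text
time_s: 17.9
tcp_pos: [0.502, 0.1719, 0.1835]
eef_rot: [-180.0, 0.0, -158.3]
contact_force: [-4.4, -0.4, 6.6]
gripper_width: 0.0139
gripper_force: 50.0
```

Resting on the bar at about 8 N. I ease off a little, then open.

send_rows([
  {"dp": [0,0,-0.3],"roll": 0,"jaw": 0},
  {"dp": [0,0,-0.5],"roll": 0,"jaw": 0},
])

```text
time_s: 18.15
tcp_pos: [0.502, 0.172, 0.1835]
eef_rot: [-180.0, 0.0, -158.3]
contact_force: [-2.8, -0.5, 4.6]
gripper_width: 0.0136
gripper_force: 50.0
```

send_rows([
  {"dp": [0,0,-0.4],"roll": 0,"jaw": 0},
  {"dp": [0,0,-0.4],"roll": 0,"jaw": 0},
], newtons=20)

```text
time_s: 18.4
tcp_pos: [0.502, 0.172, 0.1835]
eef_rot: [-180.0, 0.0, -158.3]
contact_force: [-2.3, -0.4, 3.6]
gripper_width: 0.0139
gripper_force: 20.0
```

send_rows([
  {"dp": [0,0,0],"roll": 0,"jaw": 18},
  {"dp": [0,0,0],"roll": 0,"jaw": 22},
  {"dp": [0,0,0],"roll": 0,"jaw": 30},
  {"dp": [0,0,0],"roll": 0,"jaw": 45},
  {"dp": [0,0,0],"roll": 0,"jaw": 60},
])

```text
time_s: 19.02
tcp_pos: [0.5019, 0.1719, 0.1834]
eef_rot: [180.0, 0.0, -158.4]
contact_force: [-0.6, 0.6, 0.2]
gripper_width: 0.0412
gripper_force: 0.0
```

Run:
```python
from go import *
delta([.502,.172,.30],-158.3)
```

```text
t 19.025 tcp [0.5019 0.1719 0.1834] rot [ 180.      0.   -158.36] F [-0.6  0.6  0.2] w 0.041150921637981425 dp [-1.000e-01  0.000e+00 -1.166e+02] rotvec [ 0.     0.    -0.001]
```

send_rows([
  {"dp": [0,0,-10],"roll": 0,"jaw": 70},
  {"dp": [0,0,-30],"roll": 0,"jaw": 80},
  {"dp": [0,0,-60],"roll": 0,"jaw": 80},
  {"dp": [0,0,-100],"roll": 0,"jaw": 80},
  {"dp": [0,0,-120],"roll": 0,"jaw": 80},
])

```text
time_s: 19.65
tcp_pos: [0.5026, 0.1722, 0.3067]
eef_rot: [180.0, 0.2, -158.3]
contact_force: [0.4, 0.9, 0.3]
gripper_width: 0.0699
gripper_force: 0.0
```

send_rows([
  {"dp": [0,0,-10],"roll": 0,"jaw": 80},
  {"dp": [0,0,-10],"roll": 0,"jaw": 80},
  {"dp": [0,0,-10],"roll": 0,"jaw": 80},
  {"dp": [0,0,-10],"roll": 0,"jaw": 80},
])

```text
time_s: 20.15
tcp_pos: [0.5016, 0.1718, 0.3125]
eef_rot: [-180.0, -0.1, -158.4]
contact_force: [0.4, -0.4, -0.5]
gripper_width: 0.0704
gripper_force: 0.0
```

Run:
```python
from go import *
import cv2
delta([.502,.172,.30],-158.3)
a=r.capture('scene')['image']
cv2.imwrite('pics/s6.png',cv2.resize(a[80:200,280:370],(450,600),interpolation=cv2.INTER_CUBIC))
```

```text
t 20.15 tcp [0.5016 0.1718 0.3125] rot [-1.7998e+02 -1.0000e-01 -1.5835e+02] F [ 0.4 -0.4 -0.5] w 0.07043786111964342 dp [-0.5  0.  12.5] rotvec [-0.0004 -0.0017 -0.0009]
```

View pics/s6.png

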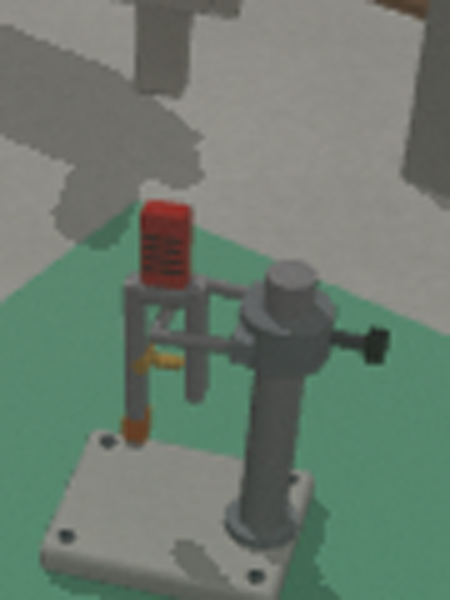

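The view shows the hook hanging by its crown on the front bar, red grip at (165,245). The gate is level and shut below the bar at (165,360), and the gripper is well clear above.

```bash
python3 -c "
from plant import r
print(r.close_job())"
```

```text
the job is handed in; nothing more can be done
None
```

The snap hook hangs by itself on the eye's front bar with its gate shut. A gentle upward tug of about 7 N held, force readings stayed near 20 N at most, and the job was handed in at about 20 s.

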